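Settle the stockroom scale on all its feet

ROBOT

A 7-joint arm with a two-finger parallel gripper is mounted at the origin on the work surface. World frame = base frame: x ahead of the robot, y to its left, z up, the work surface at z = 0. Lengths are in m, angles in rad, forces in N, time in s.
With the tool pointing down it reaches from about 0.425 to 0.875 m from the base axis. Payload 4.7 kg.
Tool frame: the origin (TCP) lies between the finger pads; the fingertips stand 14 mm ahead of it and the grasp point (between the pads) lies 5 mm behind it; z points along the fingers, y is the line along which they close (so a half turn about z gives the same grasp; the last joint's range is limited). The gripper opens to 87 mm and grips with 3 to 60 N. Pads are 19 mm wide; open, the fingers measure 117 mm over their backs; the gripper's body (75 mm by 190 mm) begins 51 mm behind the grasp point.
Start: joints at [-1.094, 0.321, -0.07, 1.45, 0.023, 1.371, -0.057], TCP at [0.29, 0.582, 0.212] pointing down, gripper open.
Joint ranges: [-2.86, 2.86], [-0.3, 2.09], [-1.38, 1.24], [0.06, 2.45], [-1.56, 4.7], [0.09, 2.05], [-2.69, 2.69]. Speed limits (rad/s): [2.57, 2.57, 3.14, 3.14, 3.14, 3.14, 3.14].

INTERFACE

Orientations are given as a rotation vector (axis times angle).
In Python, from bench import ctrl gives the robot as it stands.
- The arm moves only by the tool step_arm, never from a script. Its argument "commands" is a list of rows, each an object with "travel": the shift along the tool's x, y, z in m, a list of three; "turn": the turn, a rotation vector about the tool's x, y, z in degrees, a list of three. A call has 1 to 5 rows; each row is the pose to reach, as a shift and turn from the pose commanded when the call began, along the tool's axes at that moment; what a row does not reach only later rows make up. A row lasts 1/10 s, in which the tool goes at most 50 mm and 8.59 degrees, less where a joint would pass 70% of its speed; a pose out of reach is approached as far as the arm can. A call with a gripper value outside its range is refused whole. "gripper" is the opening, from 0 (shut) to 1 (fully open), set as the call begins (left out, the last holds). The fingers move at their own pace and stop on an object; "force" is the grip in N (left out, the last holds). Time passes only in rows, so rows that repeat a pose let the fingers close. It gives the time, the measured TCP pose, the force, the opening and the grip force at its end, in the units of the state.
- ctrl.get_state(): the state, without advancing time (a new reading comes with each control period).
- ctrl.get_image(name): name is "side" or "top" or "wrist"; returns the picture (420x560x3 uint8, red, green, blue); there is no depth.
- ctrl.camera_model(name): a dict with "fx", "fy", "cx", "cy" (pixels), "R" (3x3) and "t" (3): a world point X has camera coordinates R X + t; the wrist camera has in their place "T_tool_cam" (4x4, takes a point from camera to tool coordinates, whose origin is the TCP and whose axes are the flange's). Camera axes: x right, y down, z forward; pixel columns grow to the right and rows downward; lengths in m; the calibration is good to about 2 mm. The wrist camera is an equidistant fisheye: a pixel r from the principal point sees the ray r / f radians off the axis. A picture is of the moment at which its call begins: read the wrist's pose just before it. camera_model takes no time and is no camera call.
- ctrl.close_job(): hands the job in; it is judged then, once.
The state is a dict: "time": time; "joint_positions": joint angles; "qd": joint speeds; "joint_torque": joint torques, N m; "position": TCP position; "tool_rot": TCP orientation; "ft_force": force on the tool from outside, world axes, zero at the start; "torque": the same for the moment, N m; "grip_width": opening from 0.0 (shut) to 1.0 (fully open); "grip_force": force on a finger pad.
Only numpy, scipy, OpenCV 4.12 (cv2) and the standard library are available. Lean on these libraries where they do the work, as an engineer would, in place of code of your own. Each camera call takes 0.05 s, during which the arm holds its last target. There are 200 camera calls.

TASK

The bench scale rocks because its two screw feet hang clear of the bench. Turn both orange knobs clockwise until the two screw feet and the front rubber foot between them share the front load about evenly, so that all five feet bear and nothing rocks; then set the brass check weight gently upright in the middle of the steel pan and let go. Do not lean on the scale, shove it about, or disturb the goods around it.

Things in the scene. Friction and masses are not known exactly. Their poses are not given: they have to be found in the camera images.
- scale: Bench scale, 3.4 kg, loose on the bench: grey base 290 x 300 mm, underside 22 mm over the bench, steel pan on top, black display box (84 mm high) along its rear edge. Origin at bench level under the middle of the base; x points from front (knobs) to rear (display), y to the left, z up. Three rubber feet carry it until the two screw feet at its front corners bear.
- grip_left (a point): On the axis of the left orange knob, about 80 mm over the bench. The knob is an upright bar 44 mm long (this point's x), 14 mm thick (its y; close the fingers along it), 34 mm high; the point lies 12 mm below its top, 34 mm above the base, 21 mm above a 38 mm flange. Clockwise from above drives the screw foot below it down 3 mm per rad (19 mm a turn). The knob keeps its height on the scale.
- grip_right (a point): The same on the right orange knob. The knobs sit at x = -125, y = +125 (left) and -125 mm (right) in the scale's frame, straight above the screw feet. They turn with 0.06 Nm, up to 0.1 Nm under load, and stay where they are left. All their angles look alike: the angle does not tell the foot's gap.
- pan_center (a point): Middle of the upper face of the steel pan, about 65 mm over the bench; the pan is flat, 170 mm (x) by 200 mm (y).
- check_weight: Brass check weight, a plain cylinder 40 mm in diameter and 50 mm high, 0.5 kg, standing on the bench. Origin at the centre of its underside.
- foot_screw_left: Left screw foot with its holder, under the left knob; origin at bench level below the knob, moves with the scale but not with the screw. Its tip starts 0.4 to 6.5 mm clear of the bench, unseen and different from the right one. Driven past first touch it lifts its corner by about as much and gains about 3 N per mm, so a corner held still by the hand feels it pushing up.
- foot_screw_right: The same on the right. Driving the first screw foot about 2.3 mm and then the second about 1.6 mm past its own first touch shares the front load about evenly (5 to 6 N each); what the second takes up lowers the first's load by a third as much. A screw foot is too light under 2.5 N and too heavy over 8.5 N.
- foot_front_mid: Front middle rubber foot, 30 mm in diameter, midway between the screw feet; origin at bench level. It yields about 0.2 mm per N and carries about 17 N at first; each screw foot takes its load off it newton for newton. It should keep more than 3.5 N.
- foot_rear_left: Rear left rubber foot, 30 mm in diameter, as soft; carries about 8 N at first.
- foot_rear_right: Rear right rubber foot, 30 mm in diameter, as soft; carries about 8 N at first.
- tin: Bystander: tin can with yellow label, 66 mm in diameter, 90 mm high. Origin at the centre of its underside.
- carton: Bystander: brown carton with green marks, 60 x 60 x 100 mm. Origin at the centre of its underside.
- jar: Bystander: jar with red lid, 64 mm in diameter, 100 mm high. Origin at the centre of its underside.
Mind the look-alikes: they are no part of the job. Of the things that look like the check_weight, the largest one is meant.

How it is judged:
By the outcome, as a careful person would: the job done as asked, in the order asked, and still so for the second after the job is handed in, with the robot touching nothing.
It also fails if it takes over 72 s, if anything falls off the work surface, if the arm or the gripper's body presses on something with over 40 N, if the wrist force passes 120 N, or if a joint passes its speed limit or range.

## Working session

There is one attempt and no reset: what is moved stays moved. The work goes in short steps, Python scripts to look and compute and a tool call to move; the robot and the scene stay as the last step left them, time stands still between calls to the robot, and variables do not carry over. Pictures are saved under pics/ and viewed, at most 10 in all, crops included, and the job is handed in when it is done.

Besides the shell and the picture viewer there is one more tool, called after ">>>" in YAML: its name, and indented under it one key for each argument. step_arm: Moves the arm, as the interface text tells. Its arguments: {"type":"object","properties":{"commands":{"type":"array"},"gripper":{"type":"number"},"force":{"type":"number"}},"required":["commands"]}

```bash
ls; mkdir -p pics; python3 - <<'E'
from bench import ctrl
import cv2,numpy as np
print(ctrl.get_state())
for n in ("top","side","wrist"):
    im=ctrl.get_image(n); cv2.imwrite(f"pics/{n}0.png",im[:,:,::-1]); m=ctrl.camera_model(n); print(n,{k:np.round(v,4).tolist() for k,v in m.items()})
E
```

```text
pics
{'time': 0.0, 'joint_positions': array([-1.09392403,  0.32184752, -0.07008079,  1.45168892,  0.02261203,
        1.37078888, -0.05691531]), 'qd': array([ 1.71755155e-03, -6.19444748e-05,  2.13693632e-03, -5.58622148e-04,
        9.51768268e-04, -2.01901233e-03,  3.29393635e-04]), 'joint_torque': array([ 3.14972767e-04, -4.91296828e+01, -4.03628703e-01, -3.12520552e+01,
       -6.39105379e-02,  4.40708525e-02,  1.70129756e-04]), 'position': array([0.28997343, 0.58108801, 0.21113859]), 'tool_rot': array([-7.20352520e-01, -3.05754323e+00,  3.00973738e-03]), 'ft_force': array([-0.73920558, -0.25748142,  0.23257112]), 'torque': array([ 0.0143299 , -0.00785046, -0.0165912 ]), 'grip_force': 0.0, 'grip_width': 1.0027290866341751}
top {'fx': 419.4661, 'fy': 419.4661, 'cx': 276.5712, 'cy': 208.4159, 'R': [[-0.0041, -1.0, 0.0038], [-0.9911, 0.0036, -0.1332], [0.1332, -0.0043, -0.9911]], 't': [0.0194, 0.6238, 1.0345]}
side {'fx': 449.1552, 'fy': 449.1552, 'cx': 283.5117, 'cy': 201.0129, 'R': [[-0.9505, -0.3102, -0.0179], [-0.2298, 0.7407, -0.6313], [0.2091, -0.5959, -0.7753]], 't': [0.5724, 0.1884, 0.9516]}
wrist {'fx': 325.1923, 'fy': 325.1923, 'cx': 282.5693, 'cy': 211.635, 'T_tool_cam': [[0.0003, -0.9533, -0.3019, 0.0836], [1.0, 0.0001, 0.0009, -0.0008], [-0.0008, -0.3019, 0.9533, -0.1725], [0.0, 0.0, 0.0, 1.0]]}
```

View pics/top0.png

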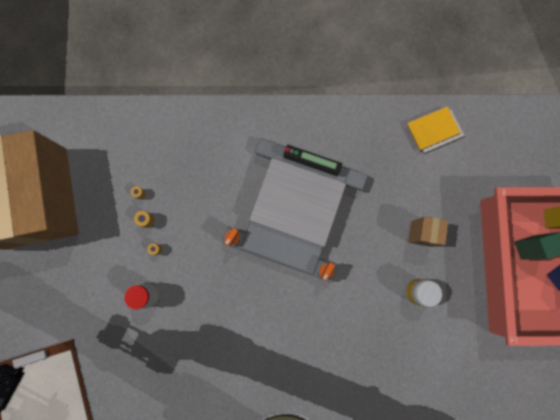

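View pics/side0.png

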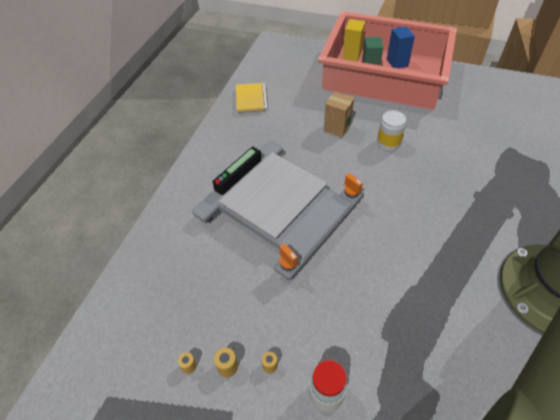

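Top view: the left knob is at (232,237), the right knob at (327,270) and the pan around (300,203). Brass candidates are (137,192), (143,219) and (153,249). In the side view they are (187,362), (227,362) and (270,362). The middle one looks largest, so I'll check it in a crop and measure.

```bash
cat > h.py <<'E'
from bench import ctrl
import cv2,numpy as np
from scipy.spatial.transform import Rotation as Ro
def ray(n,u,v,st=None):
    m=ctrl.camera_model(n)
    x=np.array([(u-m['cx'])/m['fx'],(v-m['cy'])/m['fy']])
    if n!='wrist':
        R=np.array(m['R']);return -R.T@np.array(m['t']),R.T@np.array([*x,1])
    r=np.linalg.norm(x)+1e-9; d=np.array([*(np.sin(r)*x/r),np.cos(r)])
    T=np.array(m['T_tool_cam']);Rt=Ro.from_rotvec(st['tool_rot']).as_matrix()
    return st['position']+Rt@T[:3,3],Rt@T[:3,:3]@d
def onz(n,u,v,z,st=None):
    o,d=ray(n,u,v,st);return o+d*(z-o[2])/d[2]
def blobs(im,lo,hi,amin=15):
    h=cv2.cvtColor(im,cv2.COLOR_RGB2HSV);mk=cv2.inRange(h,lo,hi)
    k,l,s,c=cv2.connectedComponentsWithStats(mk)
    out=[]
    for i in range(1,k):
        if s[i,4]>=amin:
            p=np.argwhere(l==i)[:,::-1].astype(float);e,v=np.linalg.eigh(np.cov(p.T)); out.append((c[i].round(1),s[i].tolist(),v[:,1].round(2),e.round(1)))
    return out
E
python3 - <<'E'
from h import *
for n in("top","side"):
    im=cv2.imread(f"pics/{n}0.png")[:,:,::-1].copy()
    for b in blobs(im,(4,180,120),(13,255,255)): print(n,'or',b[:3],onz(n,*b[0],.075).round(4))
    for b in blobs(im,(13,120,60),(22,255,255),40): print(n,'br',b[:2],onz(n,*b[0],.03).round(4))
t=cv2.imread("pics/top0.png");s=cv2.imread("pics/side0.png")
a=cv2.resize(t[170:270,110:170],(360,600),interpolation=2);b=cv2.resize(s[335:385,165:290],(440,176),interpolation=2)
o=np.zeros((600,800,3),np.uint8);o[:,:360]=a;o[:176,360:]=b
w=cv2.imread("pics/wrist0.png");o[200:530,360:]=cv2.resize(w,(440,330));cv2.imwrite("pics/crop1.png",o)
E
```

```text
top or (array([231.6, 234.2]), [226, 229, 12, 13, 76], array([-0.71,  0.7 ])) [0.5557 0.1282 0.075 ]
top or (array([326.7, 269.2]), [320, 263, 14, 14, 123], array([-0.87,  0.5 ])) [ 0.4693 -0.1045  0.075 ]
top br (array([432.9, 127.8]), [407, 107, 53, 43, 1321]) [ 0.8408 -0.4008  0.03  ]
top br (array([ 36.4, 184.7]), [3, 132, 72, 106, 5412]) [0.6901 0.643  0.03  ]
top br (array([137.8, 192.3]), [131, 187, 14, 11, 98]) [0.6691 0.3781 0.03  ]
top br (array([551.6, 217.2]), [544, 206, 16, 22, 274]) [ 0.5999 -0.6961  0.03  ]
top br (array([144.1, 218.9]), [134, 211, 20, 16, 194]) [0.5993 0.3591 0.03  ]
top br (array([425.5, 229.7]), [420, 218, 12, 24, 193]) [ 0.5686 -0.367   0.03  ]
top br (array([442. , 232.6]), [438, 221, 9, 23, 144]) [ 0.561  -0.4092  0.03  ]
top br (array([154.2, 248.7]), [148, 244, 13, 10, 90]) [0.5226 0.3304 0.03  ]
top br (array([410.3, 289.9]), [407, 280, 10, 23, 94]) [ 0.4161 -0.3207  0.03  ]
side or (array([352.7, 186.2]), [346, 175, 15, 20, 136], array([0.68, 0.73])) [ 0.4618 -0.0937  0.075 ]
side or (array([286.7, 258.9]), [281, 245, 16, 23, 193], array([0.49, 0.87])) [0.548  0.1405 0.075 ]
side br (array([353.2,  40.6]), [343, 19, 23, 43, 171]) [ 0.606 -0.771  0.03 ]
side br (array([251.5, 102.1]), [237, 84, 26, 27, 343]) [ 0.82   -0.3662  0.03  ]
side br (array([351.6, 184.8]), [346, 174, 15, 21, 218]) [ 0.4696 -0.1371  0.03  ]
side br (array([286.4, 250.7]), [281, 245, 12, 15, 73]) [0.5642 0.0942 0.03  ]
side br (array([285.4, 263.2]), [281, 258, 12, 10, 61]) [0.5564 0.1252 0.03  ]
side br (array([226.1, 363.1]), [215, 348, 22, 29, 383]) [0.5954 0.3634 0.03  ]
side br (array([187.2, 363.4]), [179, 353, 17, 20, 198]) [0.6645 0.3861 0.03  ]
side br (array([269.5, 362.5]), [262, 352, 15, 21, 189]) [0.5188 0.3378 0.03  ]
```

View pics/crop1.png

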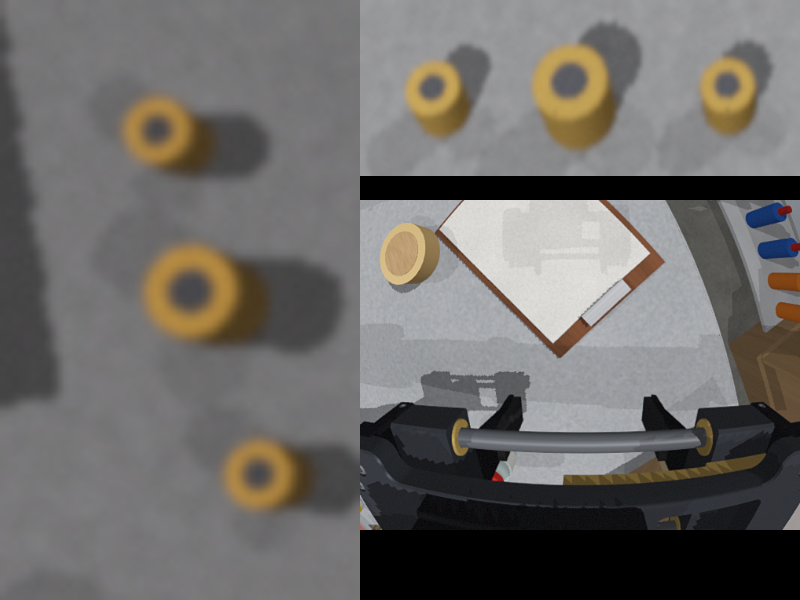

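The largest brass weight is confirmed as the middle one: top (142,219), side (226,362). The small ones are at (138,192) and (154,249). Next I'll plan the reach to the left knob.

```bash
cat >> h.py <<'E'
def tri(a,b):
    (o1,d1),(o2,d2)=a,b;A=np.array([d1,-d2]).T;s=np.linalg.lstsq(A,o2-o1,rcond=None)[0]
    p,q=o1+s[0]*d1,o2+s[1]*d2;return (p+q)/2,np.linalg.norm(p-q)
def delta(target,yawy=None):
    st=ctrl.get_state();R=Ro.from_rotvec(st['tool_rot']).as_matrix()
    y=np.degrees(np.arctan2(R[1,1],R[0,1]))
    print('pos',st['position'].round(4),'tooly yaw',y.round(2),'tilt',R[:,2].round(4),'q',np.degrees(st['joint_positions']).round(1),'travel mm',(1e3*R.T@(np.array(target)-st['position'])).round(1),'turn',None if yawy is None else round((y-yawy+180)%360-180,2),'F',st['ft_force'].round(2),'t',st['time'])
E
python3 - <<'E'
from h import *
print(tri(ray('top',231.8,236.5),ray('side',288,257.5)),tri(ray('top',327,270.3),ray('side',353,186)))
print(tri(ray('top',142,218.7),ray('side',225.5,358)))
delta([.553,.134,.175],45)
E
```

```text
(array([0.54998442, 0.1288133 , 0.06190725]), np.float64(0.0017874452049874087)) (array([ 0.46456912, -0.10731189,  0.06014375]), np.float64(0.00383983921757579))
(array([0.59734965, 0.35952821, 0.0448509 ]), np.float64(0.0017878977053101604))
pos [0.2901 0.5812 0.2114] tooly yaw 63.49 tilt [-5.0e-04 -1.3e-03 -1.0e+00] q [-62.7  18.4  -4.   83.2   1.3  78.5  -3.3] travel mm [-434.9 -282.8   36.9] turn 18.49 F [ 0.55  0.4  -0.16] t 0.15
```

>>> step_arm:
  commands:
    - {"travel": [-0.036, -0.0235, 0.0], "turn": [0, 0, 0]}
    - {"travel": [-0.072, -0.047, 0.0], "turn": [0, 0, 0]}
    - {"travel": [-0.108, -0.0705, 0.0], "turn": [0, 0, 0]}
    - {"travel": [-0.144, -0.094, 0.0], "turn": [0, 0, 0]}
    - {"travel": [-0.18, -0.118, 0.0], "turn": [0, 0, 0]}
  gripper: 1

```text
time: 0.65
position: [0.3992, 0.394, 0.212]
tool_rot: [-0.72, -3.058, 0.0]
ft_force: [1.2, -0.6, -0.1]
grip_width: 0.999
grip_force: 0.0
```

>>> step_arm:
  commands:
    - {"travel": [-0.036, -0.0235, 0.0], "turn": [0, 0, 0]}
    - {"travel": [-0.072, -0.047, 0.0], "turn": [0, 0, 0]}
    - {"travel": [-0.108, -0.0705, 0.0], "turn": [0, 0, 0]}
    - {"travel": [-0.144, -0.094, 0.0], "turn": [0, 0, 0]}
    - {"travel": [-0.18, -0.118, 0.0], "turn": [0, 0, 0]}

```text
time: 1.15
position: [0.5075, 0.2081, 0.2122]
tool_rot: [-0.72, -3.058, -0.0]
ft_force: [0.5, 0.6, -0.5]
grip_width: 0.999
grip_force: 0.0
```

>>> step_arm:
  commands:
    - {"travel": [-0.036, -0.0235, 0.01], "turn": [0, 0, 6]}
    - {"travel": [-0.072, -0.047, 0.02], "turn": [0, 0, 12]}
    - {"travel": [-0.072, -0.047, 0.037], "turn": [0, 0, 18.5]}
    - {"travel": [-0.072, -0.047, 0.037], "turn": [0, 0, 18.5]}

```text
time: 1.55
position: [0.5492, 0.1336, 0.1728]
tool_rot: [-1.206, -2.897, 0.005]
ft_force: [-0.8, -0.2, -0.4]
grip_width: 0.995
grip_force: 0.0
```

```bash
python3 - <<'E'
from h import *
delta([.55,.13,.085],45)
st=ctrl.get_state();im=ctrl.get_image('wrist');cv2.imwrite('pics/w1.png',im[:,:,::-1]);np.save('st1.npy',st,allow_pickle=True)
for b in blobs(im,(4,180,90),(13,255,255),60): print(b,onz('wrist',*b[0],.08,st).round(4))
E
```

```text
pos [0.5492 0.1336 0.1728] tooly yaw 44.79 tilt [-0.0045 -0.0016 -1.    ] q [-31.8   9.6  17.2  98.9  -3.   72.2  30.9] travel mm [-3.3 -1.6 87.8] turn -0.21 F [-0.75 -0.23 -0.37] t 1.55
```

View pics/w1.png

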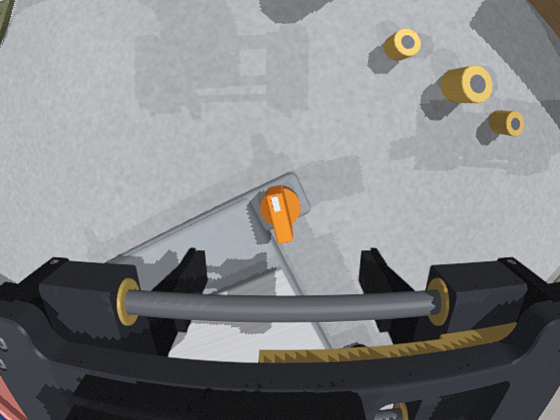

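The wrist view shows the left knob at about (281,212), with the bar running roughly down the image. I'll zoom in.

```bash
python3 - <<'E'
from h import *
im=cv2.imread('pics/w1.png');cv2.imwrite('pics/w1c.png',cv2.resize(im[165:265,230:330],(600,600),interpolation=2))
st=np.load('st1.npy',allow_pickle=True).item()
h=cv2.cvtColor(im,cv2.COLOR_BGR2HSV);print(h[225,282],h[205,293],h[203,276])
E
```

```text
[ 16 201 242] [ 15 200 227] [ 85   7 234]
```

View pics/w1c.png

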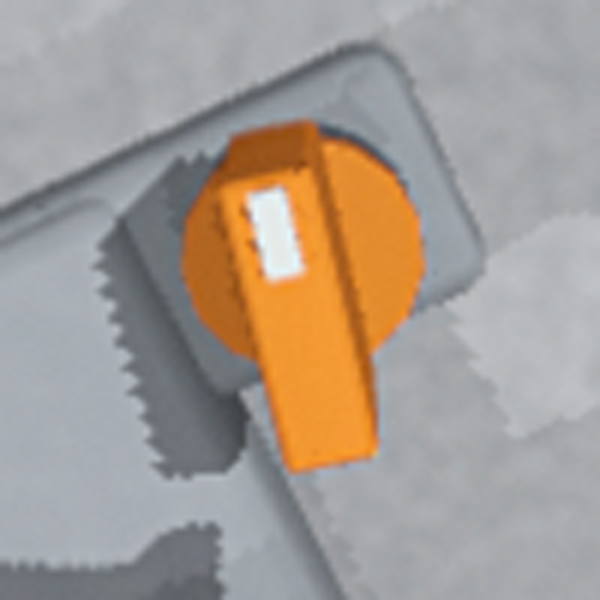

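The top face of the bar has crop corners (218,180), (320,170), (378,455) and (292,470).

```bash
python3 - <<'E'
from h import *
st=np.load('st1.npy',allow_pickle=True).item()
P=[onz('wrist',230+u/6,165+v/6,.092,st) for u,v in((218,180),(320,170),(378,455),(292,470))]
c=np.mean(P,0);d=(P[0]+P[1]-P[2]-P[3])/2
print(c.round(4),np.linalg.norm(d),np.degrees(np.arctan2(d[1],d[0])),np.linalg.norm(P[0]-P[1]))
print(onz('wrist',230+304/6,165+255/6,.059,st).round(4))
y=np.degrees(np.arctan2(d[1],d[0]))+90
delta([c[0],c[1],.085],y)
E
```

```text
[0.5492 0.1297 0.092 ] 0.04261922173505269 146.96635623050474 0.013759151799952721
[0.5493 0.1295 0.059 ]
pos [0.5493 0.1355 0.174 ] tooly yaw 45.1 tilt [-3.e-03 -5.e-04 -1.e+00] q [-31.9   9.6  17.1  98.9  -3.   72.2  31.1] travel mm [-4.1 -4.  89. ] turn 168.13 F [-0.8   0.99  0.53] t 1.6
```

>>> step_arm:
  commands:
    - {"travel": [-0.004, -0.004, 0.02], "turn": [0, 0, -6]}
    - {"travel": [-0.004, -0.004, 0.05], "turn": [0, 0, -12]}
    - {"travel": [-0.004, -0.004, 0.075], "turn": [0, 0, -12]}
    - {"travel": [-0.004, -0.004, 0.093], "turn": [0, 0, -12]}
    - {"travel": [-0.004, -0.004, 0.093], "turn": [0, 0, -12]}
  gripper: 0.5
  force: 20

```text
time: 2.1
position: [0.5481, 0.1314, 0.0804]
tool_rot: [-0.884, -3.011, 0.003]
ft_force: [1.1, 0.6, 0.2]
grip_width: 0.633
grip_force: 0.0
```

```bash
python3 - <<'E'
from h import *
delta([.5492,.1297,.081],57)
E
```

```text
pos [0.5481 0.1314 0.0804] tooly yaw 57.29 tilt [-4.4e-03 -7.0e-04 -1.0e+00] q [-30.1  14.2  15.9 104.9  -4.4  61.8  44.7] travel mm [-1.8 -0.8 -0.6] turn 0.29 F [1.14 0.6  0.16] t 2.1
```

>>> step_arm:
  commands:
    - {"travel": [-0.001, -0.001, 0], "turn": [0, 0, 0]}
    - {"travel": [-0.001, -0.001, 0], "turn": [0, 0, 0]}
    - {"travel": [-0.001, -0.001, 0], "turn": [0, 0, 0]}
    - {"travel": [-0.001, -0.001, 0], "turn": [0, 0, 0]}
    - {"travel": [-0.001, -0.001, 0], "turn": [0, 0, 0]}
  gripper: 0
  force: 20

```text
time: 2.6
position: [0.5511, 0.1286, 0.0829]
tool_rot: [0.892, 3.011, 0.001]
ft_force: [-0.3, -1.4, -0.6]
grip_width: 0.174
grip_force: 0.0
```

>>> step_arm:
  commands:
    - {"travel": [0, 0, 0], "turn": [0, 0, 0]}
    - {"travel": [0, 0, 0], "turn": [0, 0, 0]}

```text
time: 2.8
position: [0.5508, 0.1285, 0.0823]
tool_rot: [0.893, 3.012, 0.0]
ft_force: [0.8, 0.3, -0.7]
grip_width: 0.025
grip_force: 0.0
```

```bash
python3 - <<'E'
from h import *
delta([.5492,.1297,.081],57)
a=ctrl.get_image('wrist')[:,:,::-1];b=ctrl.get_image('side')[:,:,::-1]
o=np.hstack([cv2.resize(a[150:360,140:420],(400,300)),cv2.resize(b[170:320,200:400],(400,300))]);cv2.imwrite('pics/w2.png',o);print(ctrl.get_state()['grip_width'])
E
```

```text
pos [0.5508 0.1285 0.0823] tooly yaw 56.99 tilt [ 1.e-04  1.e-04 -1.e+00] q [-29.9  14.1  16.1 104.8  -4.4  61.8  44.7] travel mm [2.  0.2 1.3] turn -0.01 F [ 0.77  0.27 -0.72] t 2.8
0.009725068502353752
```

View pics/w2.png

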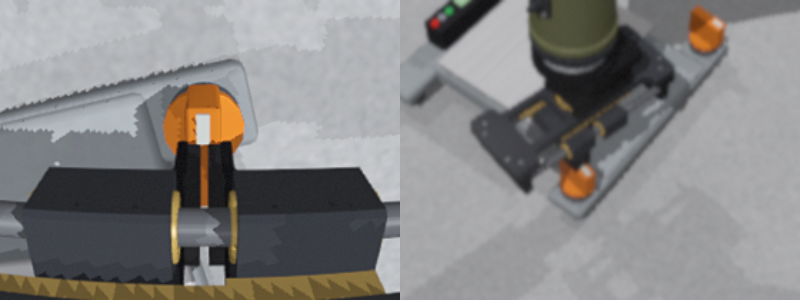

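The fingers closed to about 1 mm while still appearing in front of the bar, so I need to check the geometry.

```bash
python3 - <<'E'
from h import *
m=ctrl.camera_model('wrist');T=np.linalg.inv(np.array(m['T_tool_cam']))
def pr(p):
    c=T[:3,:3]@p+T[:3,3];r=np.arctan2(np.hypot(c[0],c[1]),c[2]);q=c[:2]/np.hypot(c[0],c[1])*r*m['fx'];return (q+[m['cx'],m['cy']]).round(1)
for p in([.0095,0,.014],[-.0095,0,.014],[.0095,0,0],[0,0,0],[.022,0,-.009],[-.022,0,-.009],[.022,.007,-.009]): 
    u=pr(np.array(p));print(p,u,'crop',((u-[140,150])/.7).round())
st=ctrl.get_state();
for v in(108,113,143):
    u=(140+204*.7,150+v*.7);print(v,[onz('wrist',*u,z,st).round(4).tolist() for z in(.092,.08,.07)])
E
```

```text
[0.0095, 0, 0.014] [283.7 234.8] crop [205. 121.]
[-0.0095, 0, 0.014] [283.6 262.4] crop [205. 161.]
[0.0095, 0, 0] [283.8 243.8] crop [205. 134.]
[0, 0, 0] [283.8 258.6] crop [205. 155.]
[0.022, 0, -0.009] [283.9 229. ] crop [206. 113.]
[-0.022, 0, -0.009] [283.8 298.3] crop [205. 212.]
[0.022, 0.007, -0.009] [296.9 229. ] crop [224. 113.]
108 [[0.5301, 0.1411, 0.092], [0.5338, 0.1388, 0.08], [0.5368, 0.1368, 0.07]]
113 [[0.5318, 0.1401, 0.092], [0.5356, 0.1376, 0.08], [0.5387, 0.1356, 0.07]]
143 [[0.5421, 0.1333, 0.092], [0.5466, 0.1304, 0.08], [0.5505, 0.128, 0.07]]
```

```bash
python3 - <<'E'
from h import *
m=ctrl.camera_model('side');R=np.array(m['R']);t=np.array(m['t'])
def pr(p):
    c=R@p+t;return np.round([(m['fx']*c[0]/c[2]+m['cx']-200)*2+400,(m['fy']*c[1]/c[2]+m['cy']-170)*2])
tx=np.array([-.839,.545,0])
for z in(.068,.08,.092,.105): print('axis',z,pr(np.array([.5505,.1287,z])),'+22',pr(np.array([.5505,.1287,z])+.022*tx),'-22',pr(np.array([.5505,.1287,z])-.022*tx))
c=cv2.imread('pics/w2.png')[110:220,500:660];cv2.imwrite('pics/w2c.png',cv2.resize(c,(800,550),interpolation=2))
E
```

```text
axis 0.068 [575. 172.] +22 [588. 186.] -22 [561. 158.]
axis 0.08 [575. 165.] +22 [588. 179.] -22 [561. 152.]
axis 0.092 [574. 159.] +22 [588. 173.] -22 [561. 145.]
axis 0.105 [574. 152.] +22 [588. 166.] -22 [561. 138.]
```

View pics/w2c.png

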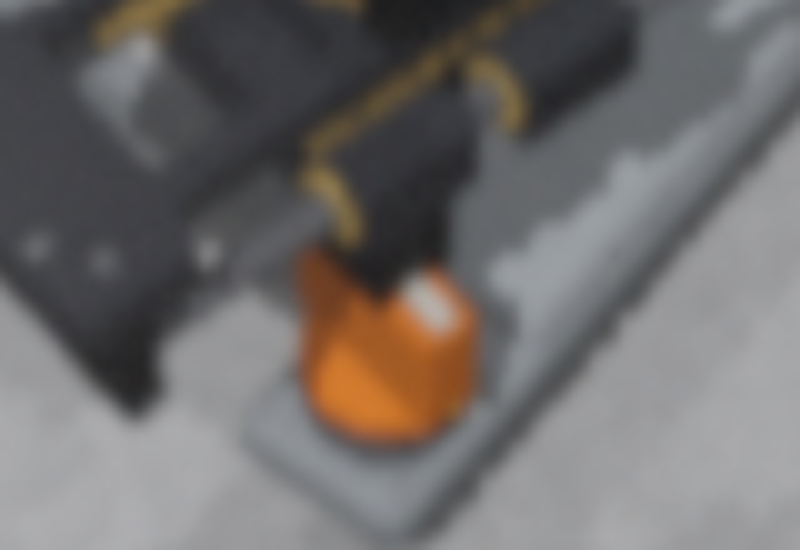

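The evidence (wrist-view rows, finger gap depth, opening about 0) says the tips closed above the bar. I'll open, go 16 mm lower and close again. The resulting width will tell: about 0.16 means the bar, about 0.44 means the flange.

>>> step_arm:
  commands:
    - {"travel": [0.001, 0, 0], "turn": [0, 0, 0]}
    - {"travel": [0.001, 0, 0], "turn": [0, 0, 0]}
    - {"travel": [0.001, 0, 0], "turn": [0, 0, 0]}
    - {"travel": [0.001, 0, 0], "turn": [0, 0, 0]}
    - {"travel": [0.001, 0, 0], "turn": [0, 0, 0]}
  gripper: 0.6

```text
time: 3.4
position: [0.5499, 0.129, 0.0823]
tool_rot: [0.893, 3.012, 0.0]
ft_force: [-0.1, 0.3, -0.4]
grip_width: 0.378
grip_force: 0.0
```

>>> step_arm:
  commands:
    - {"travel": [0, 0, 0.004], "turn": [0, 0, 0]}
    - {"travel": [0, 0, 0.008], "turn": [0, 0, 0]}
    - {"travel": [0, 0, 0.012], "turn": [0, 0, 0]}
    - {"travel": [0, 0, 0.016], "turn": [0, 0, 0]}
    - {"travel": [0, 0, 0.016], "turn": [0, 0, 0]}

```text
time: 3.9
position: [0.5493, 0.1289, 0.0654]
tool_rot: [-0.892, -3.011, 0.001]
ft_force: [-0.3, -0.2, 0.0]
grip_width: 0.594
grip_force: 0.0
```

>>> step_arm:
  commands:
    - {"travel": [0, 0, 0], "turn": [0, 0, 0]}
    - {"travel": [0, 0, 0], "turn": [0, 0, 0]}
    - {"travel": [0, 0, 0], "turn": [0, 0, 0]}
    - {"travel": [0, 0, 0], "turn": [0, 0, 0]}
    - {"travel": [0, 0, 0], "turn": [0, 0, 0]}
  gripper: 0
  force: 15

```text
time: 4.4
position: [0.55, 0.1291, 0.0664]
tool_rot: [0.893, 3.012, 0.0]
ft_force: [-0.7, 0.1, 0.0]
grip_width: 0.231
grip_force: 0.0
```

>>> step_arm:
  commands:
    - {"travel": [0, 0, 0], "turn": [0, 0, 0]}
    - {"travel": [0, 0, 0], "turn": [0, 0, 0]}
    - {"travel": [0, 0, 0], "turn": [0, 0, 0]}

```text
time: 4.7
position: [0.5499, 0.1289, 0.0663]
tool_rot: [0.893, 3.012, -0.0]
ft_force: [0.1, 0.1, 0.6]
grip_width: 0.16
grip_force: 15.0
```

Gripped (width 0.16). So the fingers effectively end about 23 mm short of where I took the tips to be. Now I'll turn clockwise in small steps while watching Fz.

>>> step_arm:
  commands:
    - {"travel": [0, 0, 0], "turn": [0, 0, 8]}
    - {"travel": [0, 0, 0], "turn": [0, 0, 16]}
    - {"travel": [0, 0, 0], "turn": [0, 0, 16]}

```text
time: 5.0
position: [0.5499, 0.129, 0.0663]
tool_rot: [1.304, 2.858, -0.0]
ft_force: [0.3, 0.1, 1.4]
grip_width: 0.162
grip_force: 15.0
```

>>> step_arm:
  commands:
    - {"travel": [0, 0, 0], "turn": [0, 0, 8]}
    - {"travel": [0, 0, 0], "turn": [0, 0, 16]}
    - {"travel": [0, 0, 0], "turn": [0, 0, 16]}

```text
time: 5.3
position: [0.55, 0.1289, 0.0667]
tool_rot: [1.685, 2.651, 0.0]
ft_force: [-2.1, -2.1, 3.6]
grip_width: 0.157
grip_force: 15.0
```

>>> step_arm:
  commands:
    - {"travel": [0, 0, 0], "turn": [0, 0, 8]}
    - {"travel": [0, 0, 0], "turn": [0, 0, 16]}
    - {"travel": [0, 0, 0], "turn": [0, 0, 16]}

```text
time: 5.6
position: [0.5502, 0.1288, 0.0673]
tool_rot: [2.037, 2.391, 0.0]
ft_force: [-2.5, -1.0, 7.1]
grip_width: 0.155
grip_force: 15.0
```

```bash
python3 - <<'E'
from h import *
delta([.5499,.1289,.0663])
print(ctrl.get_state()['torque'])
E
```

```text
pos [0.5502 0.1288 0.0673] tooly yaw 9.15 tilt [ 4.e-04  1.e-04 -1.e+00] q [-35.4  15.3  22.4 105.8  -6.7  60.1  -1.3] travel mm [ 0.2 -0.2  1. ] turn None F [-2.54 -1.04  7.14] t 5.6
[-0.41880934  0.57407974  0.00289234]
```

>>> step_arm:
  commands:
    - {"travel": [0, 0, 0], "turn": [0, 0, 5]}
    - {"travel": [0, 0, 0], "turn": [0, 0, 10]}
    - {"travel": [0, 0, 0], "turn": [0, 0, 10]}
    - {"travel": [0, 0, 0], "turn": [0, 0, 10]}

```text
time: 6.0
position: [0.5502, 0.1287, 0.0677]
tool_rot: [2.235, 2.208, 0.001]
ft_force: [-3.4, -2.0, 8.6]
grip_width: 0.158
grip_force: 15.0
```

>>> step_arm:
  commands:
    - {"travel": [0, 0, 0], "turn": [0, 0, 0]}

```text
time: 6.1
position: [0.5503, 0.1287, 0.0677]
tool_rot: [2.235, 2.208, 0.001]
ft_force: [-3.4, -2.1, 9.7]
grip_width: 0.164
grip_force: 15.0
```

>>> step_arm:
  commands:
    - {"travel": [0, 0, -0.001], "turn": [0, 0, 0]}
    - {"travel": [0, 0, -0.002], "turn": [0, 0, 0]}
    - {"travel": [0, 0, -0.002], "turn": [0, 0, 0]}
    - {"travel": [0, 0, -0.002], "turn": [0, 0, 0]}

```text
time: 6.5
position: [0.55, 0.1286, 0.068]
tool_rot: [2.239, 2.203, -0.0]
ft_force: [0.7, -1.7, -0.0]
grip_width: 0.164
grip_force: 15.0
```

>>> step_arm:
  commands:
    - {"travel": [0, 0, 0], "turn": [0, 0, 0]}

```text
time: 6.6
position: [0.5501, 0.1286, 0.0681]
tool_rot: [2.24, 2.202, -0.0]
ft_force: [0.8, -2.7, -0.5]
grip_width: 0.161
grip_force: 15.0
```

>>> step_arm:
  commands:
    - {"travel": [0, 0, 0], "turn": [0, 0, 4]}
    - {"travel": [0, 0, 0], "turn": [0, 0, 4]}

```text
time: 6.8
position: [0.5501, 0.1286, 0.0683]
tool_rot: [2.316, 2.121, -0.0]
ft_force: [0.2, -2.5, 0.5]
grip_width: 0.162
grip_force: 15.0
```

>>> step_arm:
  commands:
    - {"travel": [0, 0, 0], "turn": [0, 0, 0]}
    - {"travel": [0, 0, 0], "turn": [0, 0, 0]}
    - {"travel": [0, 0, 0], "turn": [0, 0, 0]}
    - {"travel": [0, 0, 0], "turn": [0, 0, 0]}
  gripper: 0.6

```text
time: 7.2
position: [0.5498, 0.1296, 0.0683]
tool_rot: [-2.315, -2.123, -0.0]
ft_force: [0.0, -1.1, 0.4]
grip_width: 0.432
grip_force: 0.0
```

>>> step_arm:
  commands:
    - {"travel": [0, 0, -0.02], "turn": [0, 0, 0]}
    - {"travel": [0, 0, -0.05], "turn": [0, 0, 0]}
    - {"travel": [0, 0, -0.08], "turn": [0, 0, 0]}
    - {"travel": [0, 0, -0.1], "turn": [0, 0, 0]}
  gripper: 1

```text
time: 7.6
position: [0.5507, 0.1294, 0.1706]
tool_rot: [2.316, 2.122, 0.004]
ft_force: [0.6, -0.7, -0.2]
grip_width: 0.804
grip_force: 0.0
```

```bash
python3 - <<'E'
from h import *
delta([.466,-.104,.16],30)
E
```

```text
pos [0.5507 0.1294 0.1706] tooly yaw -4.99 tilt [ 0.0024  0.0012 -1.    ] q [-38.3   9.7  25.   99.7  -4.3  71.5 -17.2] travel mm [-239.9  -64.1   10.1] turn -34.99 F [ 0.64 -0.7  -0.19] t 7.6
```

>>> step_arm:
  commands:
    - {"travel": [-0.04, -0.0107, 0], "turn": [0, 0, 0]}
    - {"travel": [-0.08, -0.0213, 0], "turn": [0, 0, 0]}
    - {"travel": [-0.12, -0.032, 0], "turn": [0, 0, 0]}
    - {"travel": [-0.16, -0.0427, 0], "turn": [0, 0, 0]}
    - {"travel": [-0.2, -0.0533, 0], "turn": [0, 0, 0]}

```text
time: 8.1
position: [0.4786, -0.0668, 0.1684]
tool_rot: [-2.316, -2.123, -0.001]
ft_force: [-0.0, 0.2, 0.6]
grip_width: 0.995
grip_force: 0.0
```

>>> step_arm:
  commands:
    - {"travel": [-0.02, -0.005, 0], "turn": [0, 0, -8]}
    - {"travel": [-0.04, -0.0107, 0], "turn": [0, 0, -16]}
    - {"travel": [-0.04, -0.0107, 0], "turn": [0, 0, -24]}
    - {"travel": [-0.04, -0.0107, 0], "turn": [0, 0, -32]}
    - {"travel": [-0.04, -0.0107, 0], "turn": [0, 0, -35]}

```text
time: 8.6
position: [0.4651, -0.1045, 0.1684]
tool_rot: [1.566, 2.723, 0.001]
ft_force: [0.4, -0.8, -0.9]
grip_width: 1.002
grip_force: 0.0
```

>>> step_arm:
  commands:
    - {"travel": [0, 0, 0], "turn": [0, 0, 0]}
    - {"travel": [0, 0, 0], "turn": [0, 0, 0]}

```text
time: 8.8
position: [0.4652, -0.1043, 0.1683]
tool_rot: [1.573, 2.72, 0.001]
ft_force: [-0.5, 0.1, -0.4]
grip_width: 1.001
grip_force: 0.0
```

```bash
python3 - <<'E'
from h import *
delta([.466,-.104,.066],30)
st=ctrl.get_state();im=ctrl.get_image('wrist')[:,:,::-1].copy();np.save('st2.npy',st,allow_pickle=True)
cv2.imwrite('pics/w3.png',im)
h=cv2.cvtColor(im,cv2.COLOR_BGR2HSV);mk=cv2.inRange(h,(8,170,120),(19,255,255));mk[:150]=0;mk[300:]=0
k,l,s,c=cv2.connectedComponentsWithStats(mk)
for i in range(1,k):
  if s[i,4]>200: print(s[i],c[i]);x,y=c[i]
x0,y0=int(x)-50,int(y)-50;print('origin',x0,y0)
cv2.imwrite('pics/w3c.png',cv2.resize(im[y0:y0+100,x0:x0+100],(600,600),interpolation=2))
E
```

```text
pos [ 0.4652 -0.1043  0.1683] tooly yaw 29.92 tilt [ 2.e-04  3.e-04 -1.e+00] q [-27.3  -2.7  36.2 111.5   1.7  70.7  38.2] travel mm [ -0.2   0.8 102.3] turn -0.08 F [-0.52  0.06 -0.42] t 8.8
[ 261  186   41   57 1468] [283.57765668 211.0626703 ]
origin 233 161
```

View pics/w3c.png

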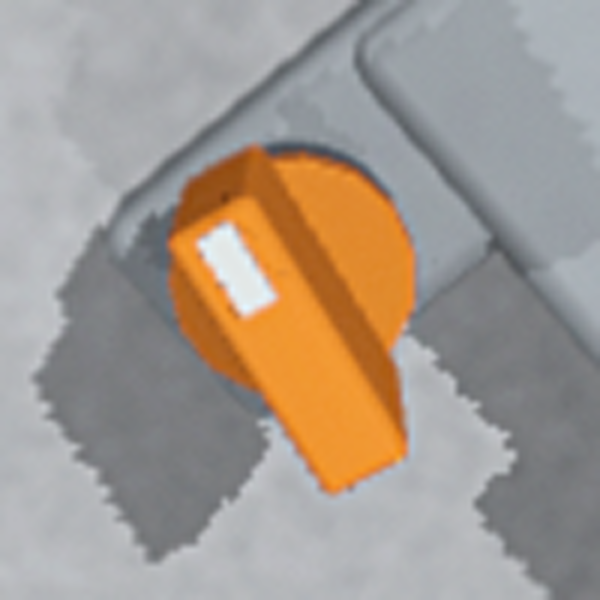

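The crop shows the right knob with its top-face corners at (170,240), (258,195), (406,455) and (333,493). One viewing is left after this (9 used).

```bash
python3 - <<'E'
from h import *
st=np.load('st2.npy',allow_pickle=True).item()
P=[onz('wrist',233+u/6,161+v/6,.092,st) for u,v in((170,240),(258,195),(406,455),(333,493))]
c=np.mean(P,0);d=(P[0]+P[1]-P[2]-P[3])/2
print(c.round(4),np.linalg.norm(d),np.degrees(np.arctan2(d[1],d[0])),np.linalg.norm(P[0]-P[1]),onz('wrist',233+294/6,161+275/6,.059,st).round(4))
delta([c[0],c[1],.066],np.degrees(np.arctan2(d[1],d[0]))+90)
delta([c[0],c[1],.066],np.degrees(np.arctan2(d[1],d[0]))-90)
l=np.array([.5495,.129]);r=c[:2];y=(l-r)/np.linalg.norm(l-r);x=np.array([y[1],-y[0]]);print('pan',(l+r)/2+.125*x,np.linalg.norm(l-r))
E
```

```text
[ 0.4651 -0.1065  0.092 ] 0.042166789059274394 149.7592648702165 0.013216702695098809 [ 0.4649 -0.106   0.059 ]
pos [ 0.4652 -0.1043  0.1683] tooly yaw 29.93 tilt [ 2.e-04  2.e-04 -1.e+00] q [-27.3  -2.7  36.2 111.5   1.7  70.7  38.2] travel mm [ -1.8  -1.2 102.3] turn 150.17 F [ 0.98  0.29 -0.74] t 8.85
pos [ 0.4652 -0.1043  0.1683] tooly yaw 29.93 tilt [ 2.e-04  2.e-04 -1.e+00] q [-27.3  -2.7  36.2 111.5   1.7  70.7  38.2] travel mm [ -1.8  -1.2 102.3] turn -29.83 F [ 0.98  0.29 -0.74] t 8.85
pan [ 0.62497609 -0.03091395] 0.25015284225417306
```

>>> step_arm:
  commands:
    - {"travel": [-0.002, -0.001, 0], "turn": [0, 0, -8]}
    - {"travel": [-0.002, -0.001, 0.01], "turn": [0, 0, -16]}
    - {"travel": [-0.002, -0.001, 0.03], "turn": [0, 0, -24]}
    - {"travel": [-0.002, -0.001, 0.05], "turn": [0, 0, -30]}
    - {"travel": [-0.002, -0.001, 0.06], "turn": [0, 0, -30]}
  gripper: 0.6

```text
time: 9.35
position: [0.4643, -0.1064, 0.1068]
tool_rot: [-0.813, -3.032, 0.001]
ft_force: [-0.3, 0.3, -0.7]
grip_width: 0.649
grip_force: 0.0
```

>>> step_arm:
  commands:
    - {"travel": [0, 0, 0.015], "turn": [0, 0, 0]}
    - {"travel": [0, 0, 0.03], "turn": [0, 0, 0]}
    - {"travel": [0, 0, 0.042], "turn": [0, 0, 0]}
    - {"travel": [0, 0, 0.042], "turn": [0, 0, 0]}

```text
time: 9.75
position: [0.4642, -0.1065, 0.065]
tool_rot: [-0.815, -3.031, 0.001]
ft_force: [-0.4, 0.5, -0.7]
grip_width: 0.599
grip_force: 0.0
```

```bash
python3 - <<'E'
from h import *
delta([.465,-.106,.066],59.8)
E
```

```text
pos [ 0.4642 -0.1065  0.065 ] tooly yaw 59.89 tilt [-2.8e-03 -2.0e-04 -1.0e+00] q [-26.7   5.1  38.2 118.1  -3.7  58.1  73.2] travel mm [-0.5  0.9 -1. ] turn 0.09 F [-0.41  0.45 -0.65] t 9.75
```

>>> step_arm:
  commands:
    - {"travel": [0, 0, 0], "turn": [0, 0, 0]}
    - {"travel": [0, 0, 0], "turn": [0, 0, 0]}
    - {"travel": [0, 0, 0], "turn": [0, 0, 0]}
    - {"travel": [0, 0, 0], "turn": [0, 0, 0]}
    - {"travel": [0, 0, 0], "turn": [0, 0, 0]}
  gripper: 0
  force: 15

```text
time: 10.25
position: [0.4655, -0.1066, 0.0666]
tool_rot: [0.814, 3.034, 0.001]
ft_force: [-0.2, 0.1, 0.4]
grip_width: 0.23
grip_force: 0.0
```

>>> step_arm:
  commands:
    - {"travel": [0, 0, 0], "turn": [0, 0, 0]}
    - {"travel": [0, 0, 0], "turn": [0, 0, 0]}
    - {"travel": [0, 0, 0], "turn": [0, 0, 0]}

```text
time: 10.55
position: [0.4653, -0.1069, 0.0663]
tool_rot: [0.814, 3.034, -0.0]
ft_force: [-0.3, -0.4, 1.2]
grip_width: 0.159
grip_force: 15.0
```

>>> step_arm:
  commands:
    - {"travel": [0, 0, 0], "turn": [0, 0, 0]}

```text
time: 10.65
position: [0.4653, -0.1068, 0.0663]
tool_rot: [0.813, 3.034, -0.0]
ft_force: [-0.7, -0.0, 0.9]
grip_width: 0.16
grip_force: 15.0
```

>>> step_arm:
  commands:
    - {"travel": [0, 0, 0], "turn": [0, 0, 6]}
    - {"travel": [0, 0, 0], "turn": [0, 0, 12]}
    - {"travel": [0, 0, 0], "turn": [0, 0, 12]}

```text
time: 10.95
position: [0.4653, -0.1069, 0.0663]
tool_rot: [1.127, 2.932, -0.0]
ft_force: [-0.5, -1.7, 0.6]
grip_width: 0.163
grip_force: 15.0
```

>>> step_arm:
  commands:
    - {"travel": [0, 0, 0], "turn": [0, 0, 6]}
    - {"travel": [0, 0, 0], "turn": [0, 0, 12]}
    - {"travel": [0, 0, 0], "turn": [0, 0, 12]}

```text
time: 11.25
position: [0.4653, -0.1068, 0.0663]
tool_rot: [1.424, 2.8, -0.0]
ft_force: [-0.8, -0.4, 1.9]
grip_width: 0.155
grip_force: 15.0
```

>>> step_arm:
  commands:
    - {"travel": [0, 0, 0], "turn": [0, 0, 6]}
    - {"travel": [0, 0, 0], "turn": [0, 0, 12]}
    - {"travel": [0, 0, 0], "turn": [0, 0, 12]}

```text
time: 11.55
position: [0.4653, -0.1068, 0.0663]
tool_rot: [1.707, 2.637, 0.0]
ft_force: [-0.8, -0.0, 1.6]
grip_width: 0.158
grip_force: 15.0
```

>>> step_arm:
  commands:
    - {"travel": [0, 0, 0], "turn": [0, 0, 6]}
    - {"travel": [0, 0, 0], "turn": [0, 0, 12]}
    - {"travel": [0, 0, 0], "turn": [0, 0, 12]}

```text
time: 11.85
position: [0.4654, -0.1067, 0.0665]
tool_rot: [1.972, 2.445, 0.0]
ft_force: [-1.6, -1.5, 4.0]
grip_width: 0.16
grip_force: 15.0
```

>>> step_arm:
  commands:
    - {"travel": [0, 0, 0], "turn": [0, 0, 6]}
    - {"travel": [0, 0, 0], "turn": [0, 0, 12]}
    - {"travel": [0, 0, 0], "turn": [0, 0, 12]}

```text
time: 12.15
position: [0.4655, -0.1067, 0.0669]
tool_rot: [-2.217, -2.226, -0.001]
ft_force: [-2.1, -0.9, 6.4]
grip_width: 0.158
grip_force: 15.0
```

>>> step_arm:
  commands:
    - {"travel": [0, 0, 0], "turn": [0, 0, 6]}
    - {"travel": [0, 0, 0], "turn": [0, 0, 12]}
    - {"travel": [0, 0, 0], "turn": [0, 0, 12]}

```text
time: 12.45
position: [0.4657, -0.1066, 0.0673]
tool_rot: [-2.437, -1.982, -0.001]
ft_force: [-3.2, -1.7, 9.4]
grip_width: 0.159
grip_force: 15.0
```

>>> step_arm:
  commands:
    - {"travel": [0, 0, -0.001], "turn": [0, 0, -2]}
    - {"travel": [0, 0, -0.0015], "turn": [0, 0, -2]}
    - {"travel": [0, 0, -0.0015], "turn": [0, 0, -2]}
    - {"travel": [0, 0, -0.0015], "turn": [0, 0, -2]}

```text
time: 12.85
position: [0.4656, -0.1065, 0.0677]
tool_rot: [2.405, 2.021, 0.001]
ft_force: [0.9, -0.5, -1.4]
grip_width: 0.16
grip_force: 15.0
```

>>> step_arm:
  commands:
    - {"travel": [0, 0, 0], "turn": [0, 0, 0]}

```text
time: 12.95
position: [0.4656, -0.1065, 0.0677]
tool_rot: [2.406, 2.02, 0.001]
ft_force: [1.5, -0.6, -0.9]
grip_width: 0.159
grip_force: 15.0
```

>>> step_arm:
  commands:
    - {"travel": [0, 0, 0], "turn": [0, 0, 0]}
    - {"travel": [0, 0, 0], "turn": [0, 0, 0]}
    - {"travel": [0, 0, 0], "turn": [0, 0, 0]}
    - {"travel": [0, 0, 0], "turn": [0, 0, 0]}
  gripper: 0.6

```text
time: 13.35
position: [0.4651, -0.1066, 0.0677]
tool_rot: [-2.407, -2.019, 0.0]
ft_force: [0.6, -0.2, -0.3]
grip_width: 0.439
grip_force: 0.0
```

>>> step_arm:
  commands:
    - {"travel": [0, 0, -0.02], "turn": [0, 0, 0]}
    - {"travel": [0, 0, -0.05], "turn": [0, 0, 0]}
    - {"travel": [0, 0, -0.08], "turn": [0, 0, 0]}
    - {"travel": [0, 0, -0.11], "turn": [0, 0, 0]}
  gripper: 0.75

```text
time: 13.75
position: [0.465, -0.1067, 0.1789]
tool_rot: [-2.407, -2.019, 0.0]
ft_force: [1.0, 0.2, 0.4]
grip_width: 0.73
grip_force: 0.0
```

```bash
python3 - <<'E'
from h import *
delta([.597,.36,.175],-72)
E
```

```text
pos [ 0.465  -0.1067  0.1789] tooly yaw -10.03 tilt [-2.e-04  2.e-04 -1.e+00] q [-32.8  -3.7  41.5 110.7   2.6  72.1  -2.2] travel mm [482.6  48.7   3.9] turn 61.97 F [0.99 0.17 0.42] t 13.75
```

>>> step_arm:
  commands:
    - {"travel": [0.04, 0.004, 0], "turn": [0, 0, 0]}
    - {"travel": [0.08, 0.008, 0], "turn": [0, 0, 0]}
    - {"travel": [0.12, 0.012, 0], "turn": [0, 0, 0]}
    - {"travel": [0.16, 0.016, 0], "turn": [0, 0, 0]}
    - {"travel": [0.2, 0.02, 0], "turn": [0, 0, 0]}

```text
time: 14.25
position: [0.5199, 0.0884, 0.1778]
tool_rot: [-2.407, -2.019, -0.001]
ft_force: [0.4, -0.5, -0.3]
grip_width: 0.754
grip_force: 0.0
```

>>> step_arm:
  commands:
    - {"travel": [0.04, 0.004, 0], "turn": [0, 0, 0]}
    - {"travel": [0.08, 0.008, 0], "turn": [0, 0, 0]}
    - {"travel": [0.12, 0.012, 0], "turn": [0, 0, 0]}
    - {"travel": [0.16, 0.016, 0], "turn": [0, 0, 0]}
    - {"travel": [0.2, 0.02, 0], "turn": [0, 0, 0]}

```text
time: 14.75
position: [0.5743, 0.2819, 0.1775]
tool_rot: [-2.406, -2.019, 0.001]
ft_force: [1.3, 0.1, -0.5]
grip_width: 0.749
grip_force: 0.0
```

>>> step_arm:
  commands:
    - {"travel": [0.04, 0.004, 0], "turn": [0, 0, 8]}
    - {"travel": [0.08, 0.008, 0], "turn": [0, 0, 16]}
    - {"travel": [0.083, 0.009, 0], "turn": [0, 0, 24]}
    - {"travel": [0.083, 0.009, 0], "turn": [0, 0, 32]}
    - {"travel": [0.083, 0.009, 0], "turn": [0, 0, 40]}

```text
time: 15.25
position: [0.5973, 0.3609, 0.177]
tool_rot: [2.954, 1.067, -0.002]
ft_force: [-0.3, -0.7, 0.8]
grip_width: 0.752
grip_force: 0.0
```

>>> step_arm:
  commands:
    - {"travel": [0, 0, 0], "turn": [0, 0, 8]}
    - {"travel": [0, 0, 0], "turn": [0, 0, 16]}
    - {"travel": [0, 0, 0], "turn": [0, 0, 22]}
    - {"travel": [0, 0, 0], "turn": [0, 0, 22]}
    - {"travel": [0, 0, 0], "turn": [0, 0, 22]}

```text
time: 15.75
position: [0.5973, 0.3605, 0.1775]
tool_rot: [3.102, 0.495, -0.001]
ft_force: [0.5, 0.8, 0.2]
grip_width: 0.751
grip_force: 0.0
```

```bash
python3 - <<'E'
from h import *
delta([.597,.36,.1],-72)
st=ctrl.get_state();im=ctrl.get_image('wrist');np.save('st3.npy',st,allow_pickle=True)
cv2.imwrite('pics/w4.png',im[:,:,::-1])
h=cv2.cvtColor(im,cv2.COLOR_RGB2HSV);mk=cv2.inRange(h,(16,90,150),(26,255,255));mk[285:]=0
k,l,s,c=cv2.connectedComponentsWithStats(mk)
for i in range(1,k):
  if s[i,4]>100:
    x=onz('wrist',*c[i],.04,st); print(s[i],c[i].round(1),x.round(4))
# dark recess centres (top face disc)
g=cv2.cvtColor(im,cv2.COLOR_RGB2GRAY)
cs,hi=cv2.findContours(mk,cv2.RETR_CCOMP,cv2.CHAIN_APPROX_NONE)
for q,hh in zip(cs,hi[0]):
  if hh[3]>=0 and cv2.contourArea(q)>20:
    m=q[:,0].mean(0);print('hole',m.round(1),cv2.contourArea(q),onz('wrist',*m,.05,st).round(4))
E
```

```text
pos [0.5973 0.3605 0.1775] tooly yaw -71.86 tilt [-3.e-04 -3.e-04 -1.e+00] q [-58.   28.   35.3  79.2 -16.1  77.8 -94.4] travel mm [-0.5  0.4 77.5] turn 0.14 F [0.52 0.78 0.19] t 15.75
[   0    0   52  211 7050] [21.8 93.5] [0.6261 0.6953 0.04  ]
[271 105  30  29 509] [286.  119.2] [0.6705 0.3808 0.04  ]
[ 264  170   41   48 1093] [283.  194.5] [0.5999 0.3605 0.04  ]
[273 244  27  36 511] [283.9 262.7] [0.5295 0.3364 0.04  ]
hole [285.6 268. ] 139.0 [0.5289 0.3344 0.05  ]
hole [283.6 198.5] 360.0 [0.5988 0.3596 0.05  ]
hole [285.9 119.5] 200.0 [0.6705 0.381  0.05  ]
hole [ 39.8 203. ] 27.0 [0.5064 0.6335 0.05  ]
hole [ 15.5 199.1] 57.5 [0.4978 0.6777 0.05  ]
hole [ 35.6 198.2] 33.0 [0.5103 0.6409 0.05  ]
hole [ 23.7 195.2] 35.0 [0.5076 0.6624 0.05  ]
hole [ 11.8 191. ] 26.5 [0.5064 0.6854 0.05  ]
hole [ 14.5 182.1] 26.5 [0.5196 0.6807 0.05  ]
hole [ 35.  174.8] 38.0 [0.5388 0.6444 0.05  ]
hole [ 30.1 168.4] 43.5 [0.5443 0.6538 0.05  ]
hole [ 12.8 163. ] 22.0 [0.5428 0.6861 0.05  ]
hole [ 28.9 151.8] 112.0 [0.5634 0.6585 0.05  ]
hole [  6.3 149.5] 54.0 [0.5565 0.7009 0.05  ]
hole [ 18.6 166.2] 295.5 [0.5417 0.6747 0.05  ]
hole [ 18.  143.7] 31.5 [0.5685 0.6795 0.05  ]
hole [ 20.3 135.2] 53.5 [0.5794 0.6769 0.05  ]
hole [ 25.9 131. ] 90.0 [0.5863 0.6679 0.05  ]
hole [  5.6 122.1] 59.5 [0.5894 0.708  0.05  ]
hole [ 21.9 111.8] 21.0 [0.6069 0.6798 0.05  ]
hole [  4.8 108. ] 35.5 [0.6059 0.7134 0.05  ]
hole [ 12.6 105.7] 141.0 [0.6111 0.6988 0.05  ]
hole [ 5.4 90.1] 22.0 [0.6273 0.7177 0.05  ]
hole [14.4 84.4] 24.5 [0.6363 0.7021 0.05  ]
hole [19.8 94.1] 219.5 [0.6265 0.6889 0.05  ]
hole [24.4 68.5] 139.5 [0.6568 0.6896 0.05  ]
hole [13.7 69.7] 207.5 [0.6532 0.7091 0.05  ]
```

>>> step_arm:
  commands:
    - {"travel": [0.001, 0.001, 0.035], "turn": [0, 0, 0]}
    - {"travel": [0.001, 0.001, 0.07], "turn": [0, 0, 0]}
    - {"travel": [0.001, 0.001, 0.1], "turn": [0, 0, 0]}
    - {"travel": [0.001, 0.001, 0.12], "turn": [0, 0, 0]}
    - {"travel": [0.001, 0.001, 0.13], "turn": [0, 0, 0]}

```text
time: 16.3
position: [0.5974, 0.3592, 0.0452]
tool_rot: [3.101, 0.493, -0.005]
ft_force: [-0.5, -0.4, 0.2]
grip_width: 0.75
grip_force: 0.0
```

>>> step_arm:
  commands:
    - {"travel": [0, 0, 0.007], "turn": [0, 0, 0]}
    - {"travel": [0, 0, 0.014], "turn": [0, 0, 0]}
    - {"travel": [0, 0, 0.021], "turn": [0, 0, 0]}
    - {"travel": [0, 0, 0.027], "turn": [0, 0, 0]}
    - {"travel": [0, 0, 0.027], "turn": [0, 0, 0]}

```text
time: 16.8
position: [0.5984, 0.3597, 0.0201]
tool_rot: [3.103, 0.491, -0.001]
ft_force: [0.4, -0.3, -0.0]
grip_width: 0.748
grip_force: 0.0
```

>>> step_arm:
  commands:
    - {"travel": [0, 0, 0], "turn": [0, 0, 0]}
    - {"travel": [0, 0, 0], "turn": [0, 0, 0]}
    - {"travel": [0, 0, 0], "turn": [0, 0, 0]}
    - {"travel": [0, 0, 0], "turn": [0, 0, 0]}
    - {"travel": [0, 0, 0], "turn": [0, 0, 0]}
  gripper: 0
  force: 25

```text
time: 17.3
position: [0.599, 0.3598, 0.0211]
tool_rot: [-3.103, -0.491, -0.001]
ft_force: [0.1, 0.3, 1.1]
grip_width: 0.442
grip_force: 25.0
```

>>> step_arm:
  commands:
    - {"travel": [0, 0, 0], "turn": [0, 0, 0]}
    - {"travel": [0, 0, 0], "turn": [0, 0, 0]}

```text
time: 17.5
position: [0.599, 0.3599, 0.0211]
tool_rot: [-3.103, -0.491, -0.001]
ft_force: [0.3, -0.7, 1.0]
grip_width: 0.439
grip_force: 25.0
```

Weight gripped (width 0.44). Next I'll lift it and measure the pan centre from the saved top image.

>>> step_arm:
  commands:
    - {"travel": [0, 0, -0.01], "turn": [0, 0, 0]}
    - {"travel": [0, 0, -0.035], "turn": [0, 0, 0]}
    - {"travel": [0, 0, -0.07], "turn": [0, 0, 0]}
    - {"travel": [0, 0, -0.105], "turn": [0, 0, 0]}
    - {"travel": [0, 0, -0.12], "turn": [0, 0, 0]}

```text
time: 18.0
position: [0.6001, 0.3603, 0.1442]
tool_rot: [-3.101, -0.49, -0.006]
ft_force: [1.0, 0.5, -4.2]
grip_width: 0.436
grip_force: 25.0
```

```bash
python3 - <<'E'
from h import *
for n,s in(('top',(290,205)),('side',(270,195))):
    g=cv2.GaussianBlur(cv2.imread(f'pics/{n}0.png',0),(3,3),0);v=int(np.median(g[s[1]-8:s[1]+8,s[0]-8:s[0]+8]))
    mk=cv2.inRange(g,v-14,v+25);mk=cv2.morphologyEx(mk,cv2.MORPH_OPEN,np.ones((7,7)))
    k,l,st,c=cv2.connectedComponentsWithStats(mk);i=l[s[1],s[0]]
    print(n,v,st[i],c[i]);cs,_=cv2.findContours((l==i).astype(np.uint8),0,1);r=cv2.minAreaRect(cs[0]);b=cv2.approxPolyDP(cs[0],8,True)[:,0]
    W=np.array([onz(n,*p,.065)[:2] for p in b]);print(b.tolist(),W.round(3).tolist(),'cent',onz(n,*c[i],.065).round(4))
delta([.625,-.031,.141])
E
```

```text
top 140 [ 252  161   91   83 5042] [297.23760413 201.76477588]
[[271, 161], [252, 220], [324, 243], [342, 183]] [[0.743, 0.031], [0.592, 0.079], [0.534, -0.1], [0.685, -0.149]] cent [ 0.6374 -0.035   0.065 ]
side 171 [ 224  155   99   79 4502] [273.16881386 193.12350067]
[[269, 155], [224, 203], [277, 233], [322, 179]] [[0.686, -0.142], [0.734, 0.035], [0.59, 0.078], [0.538, -0.103]] cent [ 0.6351 -0.0268  0.065 ]
pos [0.6001 0.3603 0.1442] tooly yaw -72.03 tilt [ 0.0036  0.0023 -1.    ] q [-57.8  29.3  34.9  81.5 -16.9  74.2 -93.8] travel mm [-97.1 379.9   2.3] turn None F [ 1.03  0.51 -4.17] t 18.0
```

>>> step_arm:
  commands:
    - {"travel": [-0.003, 0.014, 0], "turn": [0, 0, 0]}
    - {"travel": [-0.009, 0.042, 0], "turn": [0, 0, 0]}
    - {"travel": [-0.018, 0.08, 0], "turn": [0, 0, 0]}
    - {"travel": [-0.027, 0.12, 0], "turn": [0, 0, 0]}
    - {"travel": [-0.036, 0.16, 0], "turn": [0, 0, 0]}

```text
time: 18.5
position: [0.612, 0.1931, 0.1377]
tool_rot: [3.101, 0.49, -0.007]
ft_force: [1.1, 0.4, -5.0]
grip_width: 0.438
grip_force: 25.0
```

>>> step_arm:
  commands:
    - {"travel": [-0.009, 0.04, 0], "turn": [0, 0, 0]}
    - {"travel": [-0.018, 0.08, 0], "turn": [0, 0, 0]}
    - {"travel": [-0.027, 0.12, 0], "turn": [0, 0, 0]}
    - {"travel": [-0.034, 0.15, 0], "turn": [0, 0, 0]}
    - {"travel": [-0.04, 0.176, 0], "turn": [0, 0, 0]}

```text
time: 19.0
position: [0.6278, 0.0125, 0.138]
tool_rot: [3.103, 0.486, -0.007]
ft_force: [-0.2, 0.5, -5.3]
grip_width: 0.441
grip_force: 25.0
```

>>> step_arm:
  commands:
    - {"travel": [-0.006, 0.03, 0], "turn": [0, 0, 0]}
    - {"travel": [-0.011, 0.05, 0], "turn": [0, 0, 0]}
    - {"travel": [-0.011, 0.05, 0], "turn": [0, 0, 0]}
    - {"travel": [-0.011, 0.05, 0], "turn": [0, 0, 0]}

```text
time: 19.4
position: [0.6332, -0.0357, 0.1384]
tool_rot: [-3.103, -0.487, 0.006]
ft_force: [0.0, 0.6, -5.5]
grip_width: 0.444
grip_force: 25.0
```

```bash
python3 - <<'E'
from h import *
delta([.637,-.034,.0895])
im=ctrl.get_image('wrist')[:,:,::-1];s=ctrl.get_image('side')[:,:,::-1]
o=np.zeros((600,800,3),np.uint8);o[:300,:400]=cv2.resize(im,(400,300));o[:300,400:]=cv2.resize(s[100:300,180:447],(400,300));cv2.imwrite('pics/w5.png',o[:300])
E
```

```text
pos [ 0.6332 -0.0357  0.1384] tooly yaw -72.17 tilt [-4.1e-03 -1.0e-04 -1.0e+00] q [-32.4  23.1  42.5  92.1 -16.2  71.4 -59.1] travel mm [ 4.3 -0.3 48.9] turn None F [ 0.03  0.58 -5.55] t 19.4
```

>>> step_arm:
  commands:
    - {"travel": [0.002, 0, 0.012], "turn": [0, 0, 0]}
    - {"travel": [0.004, 0, 0.025], "turn": [0, 0, 0]}
    - {"travel": [0.004, 0, 0.036], "turn": [0, 0, 0]}
    - {"travel": [0.004, 0, 0.043], "turn": [0, 0, 0]}
    - {"travel": [0.004, 0, 0.043], "turn": [0, 0, 0]}

```text
time: 20.0
position: [0.6378, -0.0327, 0.0958]
tool_rot: [-3.103, -0.491, 0.005]
ft_force: [-0.4, 0.1, -5.3]
grip_width: 0.442
grip_force: 25.0
```

>>> step_arm:
  commands:
    - {"travel": [0, 0, 0], "turn": [0, 0, 0]}
    - {"travel": [0, 0, 0], "turn": [0, 0, 0]}

```text
time: 20.2
position: [0.6395, -0.0332, 0.0984]
tool_rot: [3.103, 0.491, 0.002]
ft_force: [0.1, 0.3, -5.8]
grip_width: 0.443
grip_force: 25.0
```

>>> step_arm:
  commands:
    - {"travel": [0, 0, 0.001], "turn": [0, 0, 0]}
    - {"travel": [0, 0, 0.002], "turn": [0, 0, 0]}
    - {"travel": [0, 0, 0.003], "turn": [0, 0, 0]}
    - {"travel": [0, 0, 0.003], "turn": [0, 0, 0]}

```text
time: 20.6
position: [0.6389, -0.0329, 0.0947]
tool_rot: [-3.103, -0.491, 0.0]
ft_force: [1.1, -0.9, -5.7]
grip_width: 0.44
grip_force: 25.0
```

>>> step_arm:
  commands:
    - {"travel": [-0.001, 0, 0.001], "turn": [0, 0, 0]}
    - {"travel": [-0.001, 0, 0.002], "turn": [0, 0, 0]}
    - {"travel": [-0.001, 0, 0.003], "turn": [0, 0, 0]}
    - {"travel": [-0.001, 0, 0.004], "turn": [0, 0, 0]}
    - {"travel": [-0.001, 0, 0.004], "turn": [0, 0, 0]}

```text
time: 21.1
position: [0.638, -0.0332, 0.0905]
tool_rot: [-3.103, -0.491, 0.001]
ft_force: [-0.9, -1.0, -5.5]
grip_width: 0.44
grip_force: 25.0
```

>>> step_arm:
  commands:
    - {"travel": [0, 0, 0.001], "turn": [0, 0, 0]}
    - {"travel": [0, 0, 0.001], "turn": [0, 0, 0]}

```text
time: 21.3
position: [0.638, -0.0333, 0.0896]
tool_rot: [-3.103, -0.491, 0.0]
ft_force: [0.3, -0.4, -4.7]
grip_width: 0.441
grip_force: 25.0
```

>>> step_arm:
  commands:
    - {"travel": [0, 0, 0.001], "turn": [0, 0, 0]}
    - {"travel": [0, 0, 0.001], "turn": [0, 0, 0]}

```text
time: 21.5
position: [0.638, -0.0332, 0.0886]
tool_rot: [-3.103, -0.491, 0.0]
ft_force: [-0.7, 0.1, -5.6]
grip_width: 0.44
grip_force: 25.0
```

Bottom at about 0.0675. I'll continue in 1 mm steps.

>>> step_arm:
  commands:
    - {"travel": [0, 0, 0.001], "turn": [0, 0, 0]}
    - {"travel": [0, 0, 0.001], "turn": [0, 0, 0]}

```text
time: 21.7
position: [0.638, -0.0333, 0.0876]
tool_rot: [-3.103, -0.491, 0.0]
ft_force: [-0.4, 0.3, -5.3]
grip_width: 0.445
grip_force: 25.0
```

>>> step_arm:
  commands:
    - {"travel": [0, 0, 0.0005], "turn": [0, 0, 0]}
    - {"travel": [0, 0, 0.001], "turn": [0, 0, 0]}

```text
time: 21.9
position: [0.6381, -0.0333, 0.0868]
tool_rot: [-3.103, -0.491, -0.0]
ft_force: [0.5, 1.4, -5.5]
grip_width: 0.439
grip_force: 25.0
```

>>> step_arm:
  commands:
    - {"travel": [0, 0, 0.0005], "turn": [0, 0, 0]}
    - {"travel": [0, 0, 0.001], "turn": [0, 0, 0]}
    - {"travel": [0, 0, 0.001], "turn": [0, 0, 0]}

```text
time: 22.2
position: [0.638, -0.0333, 0.0857]
tool_rot: [-3.103, -0.491, 0.0]
ft_force: [-0.8, -0.1, -5.8]
grip_width: 0.441
grip_force: 25.0
```

>>> step_arm:
  commands:
    - {"travel": [0, 0, 0.0005], "turn": [0, 0, 0]}
    - {"travel": [0, 0, 0.0005], "turn": [0, 0, 0]}

```text
time: 22.4
position: [0.6381, -0.0333, 0.0852]
tool_rot: [-3.103, -0.491, -0.0]
ft_force: [-0.1, -0.3, -5.9]
grip_width: 0.439
grip_force: 25.0
```

>>> step_arm:
  commands:
    - {"travel": [0, 0, 0.0005], "turn": [0, 0, 0]}
    - {"travel": [0, 0, 0.0005], "turn": [0, 0, 0]}

```text
time: 22.6
position: [0.6382, -0.0333, 0.0851]
tool_rot: [-3.103, -0.491, -0.0]
ft_force: [-1.0, 0.1, -2.5]
grip_width: 0.44
grip_force: 25.0
```

>>> step_arm:
  commands:
    - {"travel": [0, 0, 0.0005], "turn": [0, 0, 0]}
    - {"travel": [0, 0, 0.0005], "turn": [0, 0, 0]}

```text
time: 22.8
position: [0.6383, -0.0333, 0.0849]
tool_rot: [-3.103, -0.491, -0.001]
ft_force: [-1.4, -0.1, 1.2]
grip_width: 0.443
grip_force: 25.0
```

>>> step_arm:
  commands:
    - {"travel": [0, 0, 0.0005], "turn": [0, 0, 0]}
    - {"travel": [0, 0, 0.0005], "turn": [0, 0, 0]}

```text
time: 23.0
position: [0.6384, -0.0333, 0.0847]
tool_rot: [-3.103, -0.491, -0.001]
ft_force: [-3.4, -0.5, 5.4]
grip_width: 0.442
grip_force: 25.0
```

View pics/w5.png

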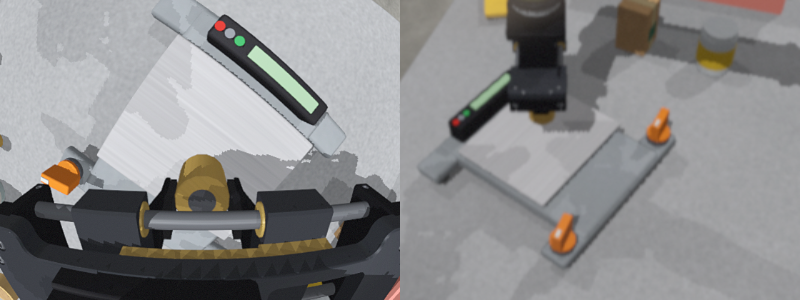

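Contact: the weight rests on the pan. The picture, taken before lowering, shows it over the pan middle, held upright. I'll ease the 1 mm overpress, open and retreat.

>>> step_arm:
  commands:
    - {"travel": [0, 0, -0.0008], "turn": [0, 0, 0]}
    - {"travel": [0, 0, -0.0008], "turn": [0, 0, 0]}

```text
time: 23.2
position: [0.6383, -0.0333, 0.0848]
tool_rot: [3.103, 0.491, 0.001]
ft_force: [-2.0, 0.1, 2.3]
grip_width: 0.446
grip_force: 25.0
```

>>> step_arm:
  commands:
    - {"travel": [0, 0, 0], "turn": [0, 0, 0]}
    - {"travel": [0, 0, 0], "turn": [0, 0, 0]}
    - {"travel": [0, 0, 0], "turn": [0, 0, 0]}
    - {"travel": [0, 0, 0], "turn": [0, 0, 0]}
    - {"travel": [0, 0, 0], "turn": [0, 0, 0]}
  gripper: 0.75

```text
time: 23.7
position: [0.6382, -0.0333, 0.0845]
tool_rot: [3.103, 0.491, 0.0]
ft_force: [-0.5, 0.0, -0.1]
grip_width: 0.734
grip_force: 0.0
```

>>> step_arm:
  commands:
    - {"travel": [0, 0, -0.01], "turn": [0, 0, 0]}
    - {"travel": [0, 0, -0.03], "turn": [0, 0, 0]}
    - {"travel": [0, 0, -0.06], "turn": [0, 0, 0]}
    - {"travel": [0, 0, -0.09], "turn": [0, 0, 0]}
    - {"travel": [0, 0, -0.12], "turn": [0, 0, 0]}

```text
time: 24.2
position: [0.6381, -0.0335, 0.2066]
tool_rot: [3.103, 0.491, 0.001]
ft_force: [0.5, -0.4, -0.0]
grip_width: 0.749
grip_force: 0.0
```

```bash
python3 - <<'E'
from h import *
st=ctrl.get_state();im=ctrl.get_image('wrist');cv2.imwrite('pics/w6.png',im[:,:,::-1])
h=cv2.cvtColor(im,cv2.COLOR_RGB2HSV);mk=cv2.inRange(h,(16,90,100),(26,255,255));mk[290:]=0
cs,hi=cv2.findContours(mk,cv2.RETR_CCOMP,cv2.CHAIN_APPROX_NONE)
for q,hh in zip(cs,hi[0]):
  a=cv2.contourArea(q)
  if a>100: m=q[:,0].mean(0);print('hole' if hh[3]>=0 else 'blob',m.round(1),cv2.boundingRect(q),a,onz('wrist',*m,.115,st).round(4))
mo=cv2.inRange(h,(8,170,120),(15,255,255));k,l,s,c=cv2.connectedComponentsWithStats(mo)
for i in range(1,k):
  if s[i,4]>150: print('or',c[i].round(1),onz('wrist',*c[i],.075,st).round(4))
for n in('top','side'):
  a=cv2.imread(f'pics/{n}0.png')[:,:,::-1].copy();b=ctrl.get_image(n);cv2.imwrite(f'pics/{n}9.png',b[:,:,::-1])
  for x in(a,b): print(n,[(q[0].tolist(),q[1][4]) for q in blobs(x,(4,180,120),(13,255,255),40)])
delta([.6,0,.2])
E
```

```text
blob [112.1 234.7] (96, 224, 32, 23) 197.5 [0.5647 0.1152 0.115 ]
blob [126.3 216. ] (115, 210, 22, 14) 108.0 [0.5888 0.1025 0.115 ]
blob [ 20.6 190. ] (8, 179, 27, 24) 430.0 [0.5739 0.2409 0.115 ]
blob [282.5 204.8] (260, 178, 46, 54) 1886.0 [ 0.6433 -0.0321  0.115 ]
hole [282.3 210.7] (270, 199, 25, 24) 439.5 [ 0.6383 -0.0335  0.115 ]
blob [548.  138.5] (536, 110, 24, 57) 1174.0 [ 0.7986 -0.2718  0.115 ]
blob [10.7 83.8] (0, 74, 25, 21) 365.0 [0.6826 0.2768 0.115 ]
or [122.  225.7] [0.5566 0.1229 0.075 ]
or [294.3 340. ] [ 0.4777 -0.1006  0.075 ]
top [([231.6, 234.2], 76), ([326.7, 269.2], 123)]
top [([232.9, 237.0], 134), ([332.8, 272.0], 43)]
side [([352.7, 186.2], 136), ([286.7, 258.9], 193)]
side [([352.1, 187.7], 81), ([288.2, 259.6], 120)]
pos [ 0.6397 -0.0337  0.2079] tooly yaw -72.03 tilt [ 5.5e-03  5.0e-04 -1.0e+00] q [-33.1  20.7  43.6  86.7 -14.5  78.1 -60.5] travel mm [-27.4 -44.4   7.7] turn None F [ 0.9   0.31 -0.63] t 24.35
```

```bash
python3 -c "
from bench import ctrl
print(ctrl.close_job())"
```

```text
the job is handed in; nothing more can be done
None
```

Both knobs are turned clockwise, about 2.4 mm (left) and 1.8 mm (right) past first touch by estimate from the hand forces. The check weight stands upright within about 2 mm of the pan middle, and the job was handed in at about 24 s; the foot loads themselves were not measured.

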